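# Hold the onion bin's lid half open

## Task

Someone wants to reach into the steel onion bin, but a garlic bulb was left on its lid. Pick the bulb up with a light grip, as it bruises easily, and set it down on the chopping board without dropping it; then, by its bar handle, raise the bin's lid, which falls shut by itself, to half open, 45 degrees (within about 5), and finish while still holding it there. Leave the other things where they stand.

Things in the scene. Friction and masses are not known exactly. Their poses are not given: they have to be found in the camera images.
- garlic_center (a point): centre (half-way up) of the loose garlic bulb: off-white, round, about 53 mm wide and 52 mm tall, 20 to 40 g; at the start it stands on the bin's lid behind the bar handle. More than 70 N between gripper and bulb, both fingers added together, bruises it (keep below 35 N a finger).
- garlic: the same bulb; origin at the centre of its underside, z up as it stands
- board_top (a point): centre of the top face of the flat, fixed chopping board left of the bin, 250 mm along its x axis (roughly away from the robot) by 360 mm along its y axis (roughly to the left), 10 mm thick; z up. An onion stands near its far edge, 70 to 80 mm from the centre toward +x; the rest is free.
- lid_handle (a point): middle of the lid's dark steel bar handle: a round bar 10 mm thick and 110 mm long along its y axis, parallel to the hinge, on two posts near the lid's front edge; 36 mm above the lid's top face with the lid shut (31 mm clear beneath the bar), about 152 mm above the worktop. Moves with the lid; with the lid shut its x axis points level from the handle to the hinge, z up.
- lid_hinge (a point): middle of the lid's hinge line, at the rear top edge of the bin, 110 mm above the worktop; y runs along the hinge, and with the lid shut the handle bar lies 186 mm toward -x and 42 mm up (z) of it; these axes turn with the lid.
- bin_lid (a joint): angle of the lid in rad: 0 shut, grows as the front edge rises (a turn about the hinge's +y), 0.785 is 45 degrees, stop at 1.75. Free hinge, no catch or friction: the lid (0.3 to 0.5 kg) falls shut unless held.
- bin: the fixed steel bin, 200 mm deep (x, front toward the robot at -x) by 260 mm wide (y) by 110 mm high, with a flat 6 mm lid overhanging 6 mm all round, hinged at the rear; origin at the centre of its underside, z up; one onion lies inside. Position and yaw vary.
- onion: bystander: brown onion, 75 mm wide and 77 mm tall, near the far edge of the board; origin at its underside
- matchbox: bystander: matchbox lying on the worktop, 36 x 52 x 15 mm; origin at its underside
- shaker: bystander: white salt shaker, 43 mm wide, 105 mm tall; origin at its underside
- spoon: bystander: teaspoon lying on the worktop, 138 mm long; origin at its underside

How it is judged (in metres and radians):
On the way:
1. the garlic bulb rests on the board, let go, with the lid still shut (x of garlic_center in the frame of board_top between -0.125 and 0.125 m and y of garlic_center in the frame of board_top between -0.18 and 0.18 m and z of garlic_center in the frame of board_top between 0.012 and 0.045 m and contact force between garlic and the fingers below 0.05 N and linear speed of garlic below 0.03 m/s and value of joint bin_lid below 0.06 rad), for 0.3 s.
At the end, for the whole second after the job is handed in: The lid is held still by the fingers at 45 degrees, give or take 6 (0.68 to 0.89 rad); the bulb lies at rest on the board, let go; the bystanders are within 30 mm of where they stood (x of garlic_center in the frame of board_top between -0.125 and 0.125 m and y of garlic_center in the frame of board_top between -0.18 and 0.18 m and z of garlic_center in the frame of board_top between 0.012 and 0.045 m and contact force between garlic and the fingers below 0.05 N and linear speed of garlic below 0.03 m/s and value of joint bin_lid between 0.68 and 0.89 rad and velocity of joint bin_lid between -0.05 and 0.05 rad/s and contact force between the fingers and bin_lid above 0.5 N and contact force between garlic and bin_lid below 0.05 N and distance of each of onion, shaker, matchbox, spoon from where it was at the start of the episode below 0.03 m); the arm keeps its last pose, push and grip.
It fails at once if the bulb is squeezed or pressed with more than 70 N (both fingers together) (contact force between garlic and the fingers above 70 N).
It fails at once if the bulb is dropped from more than about 5 cm (let go and faster than 1 m/s) (contact force between garlic and the fingers below 0.01 N and linear speed of garlic above 1 m/s).
It fails at once if the lid is raised while the bulb is still on it (value of joint bin_lid above 0.15 rad and contact force between garlic and bin_lid above 0.01 N).
It fails at once if a bystander (onion, shaker, matchbox, teaspoon) is displaced by more than 30 mm (distance of any of onion, shaker, matchbox, spoon from where it was at the start of the episode above 0.03 m).
It also fails if it takes over 51 s, if anything falls off the work surface, if the arm or the gripper's body presses on something with over 40 N, if the wrist force passes 120 N, or if a joint passes its speed limit or range.

## Robot

A 6-joint arm with a two-finger parallel gripper is mounted at the origin on a cart in front of the work surface, level with it; the furniture and walls round the work are solid. World frame = base frame: x ahead of the robot, y to its left, z up, the work surface at z = 0. Lengths are in mm, angles in rad, forces in N, time in s.
With the tool pointing down it reaches from about 400 to 925 mm from the base axis. Payload 12.5 kg.
Tool frame: the origin (TCP) lies on the front face of the gripper's body, between the roots of the fingers; the fingertips stand 78 mm ahead of it and the grasp point (between the pads) lies 59 mm ahead of it (env.nose_length is the distance from the TCP to the fingertips, in mm); z points along the fingers, y is the line along which they close (so a half turn about z gives the same grasp; the last joint's range is limited). The gripper opens to 95 mm and grips with 3 to 60 N. Pads are 20 mm wide; open, the fingers measure 119 mm over their backs; the gripper's body (75 mm by 180 mm) begins 59 mm behind the grasp point.
Start: joints at [1.202, 0.491, 1.559, -0, 1.092, -0.106], TCP at [162.345, 603.558, 292.261] pointing down, gripper open.
Joint ranges: [-3.1, 3.1], [-0.84, 2.19], [0.05, 2.79], [-1.13, 4.28], [0.06, 2.93], [-2.69, 2.69]. Speed limits (rad/s): [2.22, 2.22, 2.79, 3.14, 3.14, 3.14].

## Interface

Orientations are given as [roll, pitch, yaw] about the fixed x, y, z axes, in that order (R = Rz(yaw) Ry(pitch) Rx(roll)).
In Python, from cell import env gives the robot as it stands.
- The arm moves only by the tool jog_arm, never from a script. Its argument "motion" is a list of rows, each a list of 7 numbers: the turn, a rotation vector about the tool's x, y, z in degrees, then the shift along the tool's x, y, z in mm, then the finger opening in mm, from 0 to 95.1. In form: [[wx, wy, wz, x, y, z, hand], ...]. A call has 1 to 10 rows; each row shifts and turns the commanded pose from where the row before left it, along the tool's axes as they then stand; what a row does not reach is not made up. A row lasts 1/8 s, in which the tool goes at most 62.5 mm and 10.7 degrees, less where a joint would pass 70% of its speed; a pose out of reach is approached as far as the arm can. A call is refused whole if a number of a shift passes 62.5 or a number of a turn 10.7, either way. A call with a gripper value outside its range is refused whole. The fingers move at their own pace and stop on an object; the grip force is fixed at half the most. Time passes only in rows, so rows that do not move let the fingers close. It gives the time, the measured TCP pose, the force, the opening and the grip force at its end, in the units of the state.
- env.state(): the state, without advancing time (a new reading comes with each control period).
- env.read_camera(name): name is "side" or "top" or "wrist"; returns a dict with "color" (420x560x3 uint8, red, green, blue), "z_map" (420x560 float32, mm along the optical axis (not along the pixel's ray), 0 where there is no reading), "camera_matrix" (3x3 intrinsics, pixels), "k1" (the pictures are not rectified: a ray, as slopes to the right and down, at radius r is drawn at 1 + k1 r^2 times it, then the intrinsics apply), "world_to_cam" (4x4, takes a point from world to camera coordinates). Camera axes: x right, y up, looking along -z (the intrinsics and any distortion apply to the point x, -y, -z); pixel columns grow to the right and rows downward; lengths in mm; the calibration is good to about 2 mm. A picture is of the moment at which its call begins.
- env.job_done(): hands the job in; it is judged then, once.
Trained networks look in the newest picture that a camera, given by its name, has taken for a name from the list of things; names that differ only in an ending like _2 or _b are one class to them, and where a whole thing is asked for, a point or a joint stands for the part that bears it (a point fixed in the world has none). Each returns a list of dicts, best first, with "score" (0 to 1); they miss things now and then, are a little off and sometimes report something else, mostly with a low value. They report only what shows in the picture. A call takes as long as a camera call.
- env.recognise(camera, thing): "location" ([column, row] in pixels, amid what is visible of it).
The state is a dict: "t": time; "joints": joint angles; "qvel": joint speeds; "tau": joint torques, N m; "eef_pos": TCP position; "tcp_rot": TCP orientation; "ft_force": force on the tool from outside, world axes, zero at the start; "moment": the same for the moment, N m; "opening": opening from 0.0 (shut) to 1.0 (fully open); "grip_force": force on a finger pad.
Only numpy, scipy, OpenCV 4.12 (cv2) and the standard library are available. Lean on these libraries where they do the work, as an engineer would, in place of code of your own. Each camera call takes 0.05 s, during which the arm holds its last target. There are 200 camera calls.

## Working session

There is one attempt and no reset: what is moved stays moved. The work goes in short steps, Python scripts to look and compute and a tool call to move; the robot and the scene stay as the last step left them, time stands still between calls to the robot, and variables do not carry over. Pictures are saved under pics/ and viewed, at most 10 in all, crops included, and the job is handed in when it is done.

Besides the shell and the picture viewer there is one more tool, called after "Request:" as name(argument=value, ...), one argument or row to a line, values as JSON. jog_arm: Moves the arm, as the interface text tells. Its arguments: {"type":"object","properties":{"motion":{"type":"array"}},"required":["motion"]}

```bash
mkdir -p pics; cat > h.py <<'E'
import numpy as np, cv2
from cell import env
def ray(c,px):
    K=c["camera_matrix"];x=(px[0]-K[0,2])/K[0,0];y=(px[1]-K[1,2])/K[1,1]
    u=np.array([x,y]);s=u.copy()
    for _ in range(20): s=u/(1+c["k1"]*(s@s))
    return np.array([s[0],-s[1],-1.])
def pt(c,px,z=None,d=None):
    """world point at pixel: by depth map, or by intersecting world height z"""
    T=np.linalg.inv(c["world_to_cam"]);r=ray(c,px)
    if z is None:
        d=c["z_map"][int(round(px[1])),int(round(px[0]))] if d is None else d
        return T[:3,:3]@(r*d)+T[:3,3]
    w=T[:3,:3]@r;return T[:3,3]+w*(z-T[2,3])/w[2]
def cloud(c):
    h,w=c["z_map"].shape;K=c["camera_matrix"]
    uu,vv=np.meshgrid(np.arange(w),np.arange(h))
    u=np.stack([(uu-K[0,2])/K[0,0],(vv-K[1,2])/K[1,1]],-1);s=u.copy()
    for _ in range(20): s=u/(1+c["k1"]*(s**2).sum(-1,keepdims=True))
    d=c["z_map"];P=np.stack([s[...,0]*d,-s[...,1]*d,-d],-1)
    T=np.linalg.inv(c["world_to_cam"]);P=P@T[:3,:3].T+T[:3,3]
    P[d==0]=np.nan;return P
E
python3 - <<'E'
from h import *
np.set_printoptions(precision=1,suppress=True)
ims=[]
s=env.state();print(s["t"],s["eef_pos"],s["tcp_rot"])
for n in("top","side"):
    c=env.read_camera(n);ims.append(c["color"]);P=cloud(c)
    print(n,np.linalg.inv(c["world_to_cam"])[:3,3])
    for t in("garlic","board_top","lid_handle","lid_hinge","bin","onion","matchbox","shaker","spoon"):
        for r in env.recognise(n,t)[:2]:
            px=r["location"];print(t,round(r["score"],2),np.array(px),pt(c,px))
    if n=="top":np.save("top.npy",P)
    cv2.imwrite(f"pics/{n}0.png",c["color"][...,::-1])
E
```

```text
0.0 [162.3 603.4 291.6] [-3.1 -0.   2.9]
top [ 296.3   52.6 1235.8]
garlic 0.59 [353.5 174.6] [ 590.7 -138.9  162.9]
board_top 0.57 [161.3 219.9] [483.8 415.3  10.6]
lid_handle 0.64 [318.1 187.7] [564.4 -47.7 116.4]
lid_hinge 0.76 [320.2 184.7] [572.4 -53.4 119.1]
lid_hinge 0.61 [411.9 259.1] [ 377.6 -336.9   -1.8]
onion 0.66 [154.4 189.1] [564.2 422.7  73.1]
matchbox 0.78 [411.9 234. ] [ 450.7 -335.    15.2]
matchbox 0.58 [350.8 173.5] [ 594.9 -132.5  158.3]
shaker 0.58 [422.6 197.1] [ 544.2 -341.6  103.2]
spoon 0.69 [413.7 257.3] [ 382.  -338.2   11.7]
side [ 205.4 -769.2  839.1]
garlic 0.65 [330.9 240.4] [ 590.  -151.1  149.2]
garlic 0.61 [352.7 332.6] [ 543.3 -366.3   83.7]
board_top 0.61 [231.6 175. ] [485.4 395.2   9.2]
lid_handle 0.56 [312.8 230.3] [580.4 -71.3 116.6]
lid_hinge 0.86 [307.6 230.4] [569.1 -63.6 113.1]
lid_hinge 0.53 [309.4 246.1] [ 548.4 -120.9  115.5]
bin 0.79 [309.8 247. ] [ 546.8 -126.6  118.2]
bin 0.71 [352.  331.6] [ 541.9 -365.    86.4]
onion 0.85 [250.8 155.5] [563.8 410.9  64.6]
matchbox 0.66 [310.9 348.4] [ 465.1 -332.4   13.2]
shaker 0.6 [352.3 332.1] [ 542.3 -365.9   85.6]
spoon 0.66 [252.1 160. ] [565.6 402.7  50.3]
spoon 0.54 [276.9 365. ] [ 378.5 -342.7   10.1]
```

View pics/top0.png

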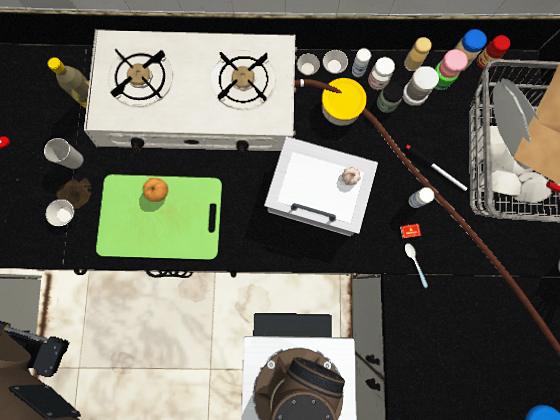

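View pics/side0.png

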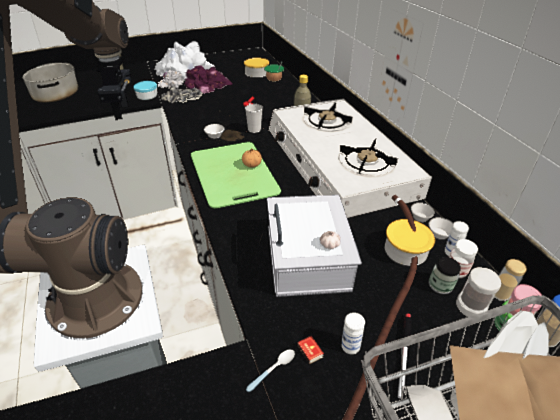

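The top view shows the bulb at about (350,175), the bar handle at (312,213) on the slightly turned bin, and the board at (160,217) with its onion at (154,189). The side view agrees: bulb (330,241), bar (278,226), board (235,175).

```bash
python3 - <<'E'
from h import *
np.set_printoptions(precision=1,suppress=True)
for n in("top","side"):
    c=env.read_camera(n);P=cloud(c);X,Y,Z=P[...,0],P[...,1],P[...,2]
    lid=(abs(Z-116)<7)&(X>420)&(X<720)&(Y>-250)&(Y<120)
    Q=P[lid];r=cv2.minAreaRect(Q[:,:2].astype(np.float32));print(n,"lid",Q.mean(0),r,len(Q))
    g=(Z>124)&(abs(X-590)<45)&(abs(Y+140)<45);G=P[g];print("garlic",G.min(0),G.max(0),G.mean(0),len(G))
    b=(Z>138)&(Z<170)&(X>400)&(X<560)&(Y>-150)&(Y<100);B=P[b];print("bar",len(B),B.mean(0) if len(B) else 0,cv2.minAreaRect(B[:,:2].astype(np.float32)) if len(B)>5 else 0, B[:,2].max() if len(B) else 0)
    o=(abs(Z-10)<5)&(X>330)&(X<640)&(Y>180)&(Y<640);print("board",cv2.minAreaRect(P[o][:,:2].astype(np.float32)),P[o].mean(0))
s=env.state();print(s["t"],s["eef_pos"],s["tcp_rot"],s["ft_force"])
from scipy.spatial.transform import Rotation as R
print(R.from_euler("xyz",s["tcp_rot"]).as_matrix())
E
```

```text
top lid [576.7 -53.  116.9] ((589.0411987304688, -23.592330932617188), (343.8343811035156, 219.5916290283203), 73.83602142333984) 6753
garlic [ 567.4 -161.2  132.4] [ 618.2 -111.3  167.7] [ 590.5 -134.1  150.2] 261
bar 169 [493.  -32.5 155.7] ((493.38604736328125, -32.97364807128906), (116.72003173828125, 10.002050399780273), 74.3782958984375) 162.56392733132384
board ((490.18487548828125, 409.5077209472656), (458.01068115234375, 299.216552734375), 89.97982025146484) [488.3 422.3   9.2]
side lid [574.3 -69.4 115.3] ((590.9552612304688, -24.205551147460938), (346.06475830078125, 219.056640625), 74.23983001708984) 5258
garlic [ 570.1 -161.4  124.1] [ 622.5 -115.3  168.7] [ 590.9 -144.9  145.1] 298
bar 138 [492.4 -42.2 153.1] ((494.7801208496094, -35.781005859375), (115.48918914794922, 10.23127555847168), 74.35189056396484) 157.97144426130717
board ((496.4398193359375, 432.5274353027344), (389.4169921875, 251.16172790527344), 89.0890121459961) [486.5 402.    8.2]
1.1 [162.4 603.6 292.3] [ 3.1 -0.   2.9] [0.3 0.4 0.2]
[[-1.   0.3  0. ]
 [ 0.3  1.   0. ]
 [ 0.   0.  -1. ]]
```

```bash
cat >> h.py <<'E'
from scipy.spatial.transform import Rotation as R
def go(target,yaw=None):
    "print tool-frame shift to a TCP target, and the turn (deg) to point-down attitude with tool y at world angle yaw (deg)"
    s=env.state();A=R.from_euler("xyz",s["tcp_rot"]).as_matrix()
    sh=A.T@(np.array(target,float)-s["eef_pos"]);print("shift",sh.round(1),"n>=",np.linalg.norm(sh)/62.5,"t",round(s["t"],2),"at",np.round(s["eef_pos"],1))
    if yaw is not None:
        a=np.deg2rad(yaw);y=np.array([np.cos(a),np.sin(a),0]);z=np.array([0,0,-1.]);B=np.c_[np.cross(y,z),y,z]
        print("turn",np.rad2deg(R.from_matrix(A.T@B).as_rotvec()).round(1), "shift after turn",(B.T@(np.array(target,float)-s["eef_pos"])).round(1))
    return A
E
python3 - <<'E'
from h import *
go([594,-137,292],-15.6)
E
```

```text
shift [-6.092e+02 -6.030e+02  2.000e-01] n>= 13.71470500163811 t 1.1 at [162.4 603.6 292.3]
turn [ 0.  -0.  90.5] shift after turn [-5.972e+02  6.149e+02  3.000e-01]
```

Request:
jog_arm(
  motion=[
    [0,0,0,-38,-38,0,95],
    [0,0,0,-38,-38,0,95],
    [0,0,0,-38,-38,0,95],
    [0,0,0,-38,-38,0,95],
    [0,0,0,-38,-38,0,95],
    [0,0,0,-38,-38,0,95],
    [0,0,0,-38,-38,0,95],
    [0,0,0,-38,-38,0,95],
    [0,0,0,-38,-38,0,95],
    [0,0,0,-38,-38,0,95],
  ],
)

```text
t: 2.35
eef_pos: [431.3, 136.2, 292.5]
tcp_rot: [3.141, 0.001, 2.879]
ft_force: [0.9, 1.2, 0.1]
opening: 1.0
grip_force: 0.0
```

Request:
jog_arm(
  motion=[
    [0,0,0,-38,-37,0,95],
    [0,0,0,-38,-37,0,95],
    [0,0,0,-38,-37,0,95],
    [0,0,0,-38,-37,0,95],
    [0,0,0,-38,-37,0,95],
    [0,0,0,-38,-37,0,95],
    [0,0,10,0,0,0,95],
    [0,0,10,0,0,0,95],
    [0,0,10,0,0,0,95],
    [0,0,10,0,0,0,95],
  ],
)

```text
t: 3.6
eef_pos: [593.1, -135.8, 292.2]
tcp_rot: [3.142, -0.0, 2.175]
ft_force: [0.8, 1.1, -0.2]
opening: 0.996
grip_force: 0.0
```

Request:
jog_arm(
  motion=[
    [0,0,10,0,0,0,95],
    [0,0,10,0,0,0,95],
    [0,0,10,0,0,0,95],
    [0,0,10,0,0,0,95],
    [0,0,10.5,0,0,0,95],
    [0,0,0,0,0,0,95],
    [0,0,0,0,0,0,95],
  ],
)

```text
t: 4.47
eef_pos: [593.1, -135.7, 292.2]
tcp_rot: [3.142, -0.0, 1.303]
ft_force: [-0.5, 0.0, -0.4]
opening: 0.998
grip_force: 0.0
```

```bash
python3 - <<'E'
from h import *
np.set_printoptions(precision=1,suppress=True)
c=env.read_camera("wrist");P=cloud(c);X,Y,Z=P[...,0],P[...,1],P[...,2]
print("cam",np.linalg.inv(c["world_to_cam"])[:3,3])
cv2.imwrite("pics/w1.png",c["color"][...,::-1])
for t in("garlic","lid_handle"):
    for r in env.recognise("wrist",t)[:2]:print(t,r,pt(c,r["location"]))
g=(Z>124)&(Z<175)&(abs(X-590)<45)&(abs(Y+140)<45);G=P[g]
if len(G):print("garlic",np.percentile(G,[1,99],axis=0),G.mean(0),len(G))
lid=(abs(Z-116)<7)&(X>420)&(X<720)&(Y>-250)&(Y<120);print("lid z",np.median(Z[lid]))
b=(Z>138)&(Z<170)&(X>400)&(X<540)&(Y>-150)&(Y<100);B=P[b]
if len(B)>5:print("bar",len(B),cv2.minAreaRect(B[:,:2].astype(np.float32)),np.percentile(B[:,2],[5,50,95]))
go([594,-137,201],-15.6)
E
```

```text
cam [609.1 -72.2 384.5]
garlic {'location': [280.9, 208.3], 'score': 0.94} [ 596.8 -128.1  157.7]
lid_handle {'location': [226.5, 121.7], 'score': 0.83} [572.5 -61.9 117.5]
garlic [[ 572.3 -157.1  136.2]
 [ 618.5 -111.3  167.1]] [ 595.7 -131.7  150.3] 3504
lid z 116.53050853504558
bar 3073 ((494.69122314453125, -33.46088409423828), (119.73138427734375, 10.948718070983887), 74.11409759521484) [146.4 155.5 157.4]
shift [-1.   1.2 91.2] n>= 1.460016703218954 t 4.62 at [ 593.1 -135.7  292.2]
turn [ 0.  -0.   0.2] shift after turn [-1.   1.2 91.2]
```

View pics/w1.png

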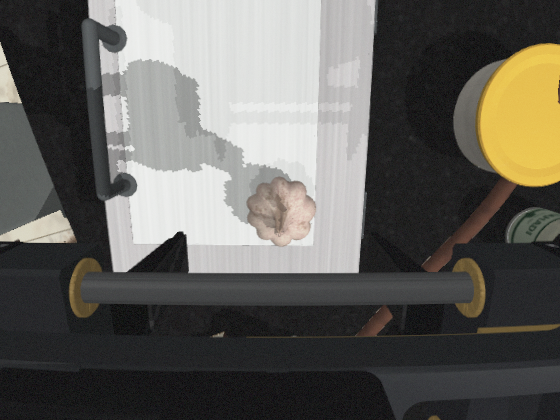

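The wrist view has the bulb at (281,211) right between the open fingers; the bar runs from (92,25) to (103,192). Descend and grip.

Request:
jog_arm(
  motion=[
    [0,0,0,0,2,30,95],
    [0,0,0,0,0,30,90],
    [0,0,0,0,0,20,80],
    [0,0,0,0,0,10,70],
    [0,0,0,0,0,0,62],
    [0,0,0,0,0,0,58],
    [0,0,0,0,0,0,55],
    [0,0,0,0,0,0,53],
    [0,0,0,0,0,0,51],
  ],
)

```text
t: 5.75
eef_pos: [595.1, -136.3, 202.4]
tcp_rot: [3.141, -0.0, 1.299]
ft_force: [0.5, 0.1, -0.1]
opening: 0.541
grip_force: 0.1
```

Request:
jog_arm(
  motion=[
    [0,0,0,0,0,0,49],
    [0,0,0,0,0,0,47],
    [0,0,0,0,0,0,45],
    [0,0,0,0,0,0,45],
  ],
)

```text
t: 6.25
eef_pos: [595.0, -136.2, 202.4]
tcp_rot: [-3.142, -0.0, 1.299]
ft_force: [-2.1, 0.7, 6.3]
opening: 0.523
grip_force: 30.0
```

Request:
jog_arm(
  motion=[
    [0,0,0,0,0,-5,45],
    [0,0,0,0,0,-10,45],
    [0,0,0,0,0,-15,45],
    [0,0,0,0,0,-20,45],
    [0,0,0,0,0,-20,45],
    [0,0,0,0,0,-15,45],
    [0,0,0,0,0,-5,45],
  ],
)

```text
t: 7.12
eef_pos: [595.1, -136.3, 293.5]
tcp_rot: [3.14, -0.0, 1.299]
ft_force: [-0.5, 0.9, 0.2]
opening: 0.525
grip_force: 30.0
```

```bash
python3 - <<'E'
from h import *
np.set_printoptions(precision=1,suppress=True)
c=env.read_camera("top");P=cloud(c);m=c["color"].astype(int)
g=(m[...,1]>m[...,0]+40)&(m[...,1]>m[...,2]+40)&(abs(P[...,2]-10)<6)
k,l,st,ce=cv2.connectedComponentsWithStats(g.astype(np.uint8));i=1+np.argmax(st[1:,4])
print(cv2.minAreaRect(P[l==i][:,:2].astype(np.float32)),np.median(P[l==i][:,2]))
go([455,360,292],-15.6);print(env.state()["grip_force"],env.state()["opening"],env.state()["ft_force"])
E
```

```text
((496.6717529296875, 421.48187255859375), (360.0110778808594, 249.4459228515625), 88.8560562133789) 9.15586951668854
shift [ 440.5 -268.1    1. ] n>= 8.25093783810671 t 7.17 at [ 595.1 -136.3  293.4]
turn [ 0.1 -0.   0. ] shift after turn [ 440.3 -268.4    1.4]
29.999954150716803 0.5238089199843975 [-0.3 -0.2  0.7]
```

Request:
jog_arm(
  motion=[
    [0,0,0,18,-11,0,45],
    [0,0,0,35,-21,0,45],
    [0,0,0,44,-27,0,45],
    [0,0,0,44,-27,0,45],
    [0,0,0,44,-27,0,45],
    [0,0,0,44,-27,0,45],
    [0,0,0,44,-27,0,45],
    [0,0,0,44,-27,0,45],
    [0,0,0,44,-27,0,45],
    [0,0,0,40,-24,0,45],
  ],
)

```text
t: 8.43
eef_pos: [464.7, 317.9, 291.6]
tcp_rot: [-3.141, 0.001, 1.3]
ft_force: [1.3, 0.2, -0.0]
opening: 0.522
grip_force: 30.0
```

Request:
jog_arm(
  motion=[
    [0,0,0,26,-16,0,45],
    [0,0,0,13,-8,0,45],
    [0,0,0,0,0,20,45],
    [0,0,0,0,0,40,45],
    [0,0,0,0,0,45,45],
    [0,0,0,0,0,35,45],
    [0,0,0,0,0,20,45],
    [0,0,0,0,0,10,45],
    [0,0,0,0,0,10,45],
    [0,0,0,0,0,5,45],
  ],
)

```text
t: 9.68
eef_pos: [453.9, 359.8, 107.2]
tcp_rot: [3.141, -0.0, 1.299]
ft_force: [-0.3, -0.1, 0.6]
opening: 0.523
grip_force: 30.0
```

Request:
jog_arm(
  motion=[
    [0,0,0,0,0,5,45],
    [0,0,0,0,0,2,45],
    [0,0,0,0,0,0,45],
  ],
)

```text
t: 10.05
eef_pos: [453.9, 359.8, 100.4]
tcp_rot: [3.141, -0.0, 1.299]
ft_force: [-0.2, 0.5, -0.8]
opening: 0.522
grip_force: 30.0
```

```bash
python3 - <<'E'
from h import *
c=env.read_camera("side");cv2.imwrite("pics/s1.png",cv2.resize(c["color"][100:240,150:350,::-1],None,fx=4,fy=4))
print(env.state()["ft_force"])
E
```

```text
[0.02760398 0.18623445 0.19578948]
```

View pics/s1.png

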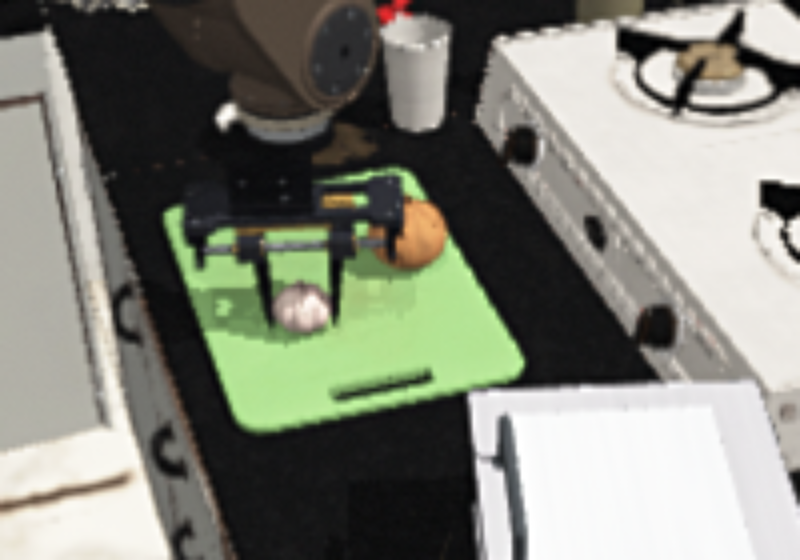

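The bulb sits between the fingers just above the board at crop (302,307); the gripper is clear of the onion. Lower until contact.

Request:
jog_arm(
  motion=[
    [0,0,0,0,0,2,45],
    [0,0,0,0,0,1,45],
    [0,0,0,0,0,0,45],
  ],
)

```text
t: 10.48
eef_pos: [453.9, 359.8, 97.2]
tcp_rot: [-3.142, -0.0, 1.299]
ft_force: [-0.3, 0.2, -1.0]
opening: 0.523
grip_force: 30.0
```

Request:
jog_arm(
  motion=[
    [0,0,0,0,0,1,45],
    [0,0,0,0,0,0,45],
  ],
)

```text
t: 10.72
eef_pos: [453.9, 359.8, 96.5]
tcp_rot: [3.141, -0.0, 1.299]
ft_force: [-0.3, -0.9, 2.5]
opening: 0.523
grip_force: 30.0
```

Request:
jog_arm(
  motion=[
    [0,0,0,0,0,0,52],
    [0,0,0,0,0,0,58],
    [0,0,0,0,0,0,68],
    [0,0,0,0,0,0,80],
    [0,0,0,0,0,0,90],
    [0,0,0,0,0,-15,90],
    [0,0,0,0,0,-30,90],
    [0,0,0,0,0,-50,90],
    [0,0,0,0,0,-50,80],
    [0,0,0,0,0,-50,60],
  ],
)

```text
t: 11.98
eef_pos: [453.5, 359.6, 294.1]
tcp_rot: [3.141, -0.001, 1.299]
ft_force: [0.2, -0.1, -0.4]
opening: 0.793
grip_force: 0.0
```

```bash
python3 - <<'E'
from h import *
np.set_printoptions(precision=1,suppress=True)
for n in("side","wrist"):
    c=env.read_camera(n)
    for r in env.recognise(n,"garlic")[:2]:print(n,r,pt(c,r["location"]))
go([494,-34,292],-15.6)
E
```

```text
side {'location': [224.8, 176.9], 'score': 0.62} [449.7 347.1  41.4]
side {'location': [308.8, 229.9], 'score': 0.19} [570.6 -67.3 117.6]
wrist {'location': [273.7, 186.0], 'score': 0.67} [453.4 365.8  51.7]
shift [-368.4  144.5    0.2] n>= 6.331510628326704 t 12.18 at [453.6 359.7 292.6]
turn [ 0.1 -0.1  0. ] shift after turn [-368.3  144.7    0.6]
```

Request:
jog_arm(
  motion=[
    [0,0,0,-30,12,0,55],
    [0,0,0,-50,19,0,55],
    [0,0,0,-50,20,0,55],
    [0,0,0,-50,20,0,55],
    [0,0,0,-50,19,0,55],
    [0,0,0,-50,20,0,55],
    [0,0,0,-50,20,0,55],
    [0,0,0,-38,14,0,55],
    [0,0,0,0,0,0,55],
  ],
)

```text
t: 13.3
eef_pos: [493.6, -35.5, 290.0]
tcp_rot: [-3.139, 0.0, 1.296]
ft_force: [0.2, 0.2, 0.2]
opening: 0.579
grip_force: 0.0
```

```bash
python3 - <<'E'
from h import *
np.set_printoptions(precision=1,suppress=True)
c=env.read_camera("wrist");P=cloud(c);X,Y,Z=P[...,0],P[...,1],P[...,2]
cv2.imwrite("pics/w2.png",c["color"][...,::-1])
for r in env.recognise("wrist","lid_handle")[:2]:print(r,pt(c,r["location"]))
b=(Z>140)&(Z<165)&(X>440)&(X<540)&(Y>-110)&(Y<50);B=P[b]
if len(B)>5:print("bar",len(B),cv2.minAreaRect(B[:,:2].astype(np.float32)),np.percentile(B[:,2],[5,50,95]))
go([494,-34,211],-15.6)
E
```

```text
{'location': [375.3, 141.5], 'score': 0.83} [578.6  -6.1 116.7]
bar 2082 ((496.5929260253906, -24.93771743774414), (101.47395324707031, 9.627490997314453), 74.10172271728516) [153.3 156.  157.4]
shift [-0.5  0.8 79.3] n>= 1.269620778705399 t 13.4 at [493.5 -33.3 290.3]
turn [-0.1 -0.  -0. ] shift after turn [-0.5  0.7 79.3]
```

View pics/w2.png

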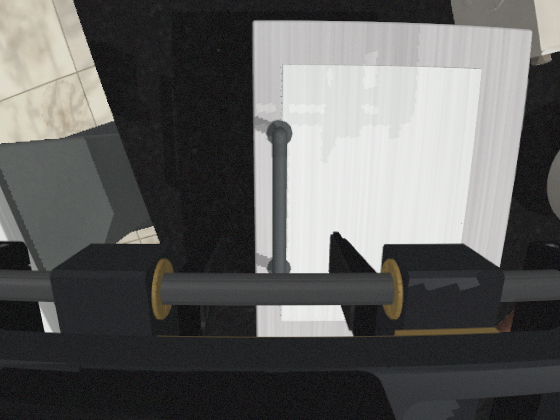

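The bar runs vertically in the wrist view, from (280,128) to (281,268), midway between the fingers. Descend, close.

Request:
jog_arm(
  motion=[
    [0,0,0,0,0,30,55],
    [0,0,0,0,0,30,55],
    [0,0,0,0,0,20,55],
    [0,0,0,0,0,0,45],
    [0,0,0,0,0,0,30],
    [0,0,0,0,0,0,20],
    [0,0,0,0,0,0,12],
    [0,0,0,0,0,0,6],
    [0,0,0,0,0,0,4],
    [0,0,0,0,0,0,4],
  ],
)

```text
t: 14.65
eef_pos: [495.1, -33.7, 211.6]
tcp_rot: [3.138, -0.0, 1.299]
ft_force: [6.4, -1.2, -2.6]
opening: 0.096
grip_force: 30.0
```

Request:
jog_arm(
  motion=[
    [0,0,0,0,0,0,4],
    [0,0,0,0,0,0,4],
  ],
)

```text
t: 14.9
eef_pos: [495.1, -33.7, 211.6]
tcp_rot: [3.138, -0.0, 1.299]
ft_force: [6.0, -1.7, -2.5]
opening: 0.097
grip_force: 30.0
```

Request:
jog_arm(
  motion=[
    [0,0,0,0,2.5,-9.7,4],
    [0,0,0,0,3,-9.5,4],
    [0,0,0,0,3.4,-9.4,4],
    [0,0,0,0,3.9,-9.2,4],
    [0,0,0,0,4.4,-9,4],
    [0,0,0,0,0,0,4],
  ],
)

```text
t: 15.65
eef_pos: [511.2, -38.4, 258.3]
tcp_rot: [3.139, -0.0, 1.299]
ft_force: [7.2, -2.4, -6.3]
opening: 0.096
grip_force: 30.0
```

Request:
jog_arm(
  motion=[
    [0,0,0,0,4.9,-8.7,4],
    [0,0,0,0,5.3,-8.5,4],
    [0,0,0,0,5.8,-8.1,4],
    [0,0,0,0,6.2,-7.9,4],
    [0,0,0,0,6.6,-7.5,4],
    [0,0,0,0,0,0,4],
  ],
)

```text
t: 16.4
eef_pos: [538.1, -45.9, 299.4]
tcp_rot: [-3.141, 0.0, 1.299]
ft_force: [-5.1, -2.1, 1.2]
opening: 0.097
grip_force: 30.0
```

Request:
jog_arm(
  motion=[
    [0,0,0,0,7,-7.2,4],
    [0,0,0,0,7.3,-6.8,4],
    [0,0,0,0,7.7,-6.4,4],
    [0,0,0,0,8,-6,4],
    [0,0,0,0,8.3,-5.5,4],
    [0,0,0,0,0,0,4],
    [0,0,0,0,0,0,4],
  ],
)

```text
t: 17.27
eef_pos: [574.4, -56.1, 331.8]
tcp_rot: [-3.141, 0.001, 1.299]
ft_force: [-9.1, -3.1, 9.3]
opening: 0.098
grip_force: 30.0
```

```bash
python3 - <<'E'
from h import *
np.set_printoptions(precision=2,suppress=True)
for n in("side","top"):
    c=env.read_camera(n);P=cloud(c)
    if n=="side":cv2.imwrite("pics/s2.png",c["color"][...,::-1])
    a=np.deg2rad(-15.7);ex=np.array([np.cos(a),np.sin(a)]);ey=np.array([-ex[1],ex[0]])
    H=np.array([494,-34])+186*ex
    D=P[...,:2]-H;u=D@ex;v=D@ey;z=P[...,2]-110
    th=np.deg2rad(45);un=u*.7071-z*.7071;w=u*.7071+z*.7071
    m=(abs(v)<135)&(un>-200)&(un<-30)&(abs(w-3)<30)&(z>20)
    if m.sum()>50:
        k=np.polyfit(u[m],z[m],1)
        for _ in range(5):
            r=abs(np.polyval(k,u[m])-z[m]);k=np.polyfit(u[m][r<12],z[m][r<12],1)
        print(n,m.sum(),"lid angle",np.rad2deg(np.arctan(-k[0])))
    for r in env.recognise(n,"garlic")[:1]:print(n,r,pt(c,r["location"]))
s=env.state();print(s["t"],s["eef_pos"],s["ft_force"],s["grip_force"])
q=np.array(s["eef_pos"])-[0,0,59]-[*H,110];x=q[:2]@ex
print("angle from bar",np.rad2deg(np.arctan2(q[2],-x)-np.arctan2(42,186)))
E
```

```text
side 2249 lid angle 43.9942698844835
side {'location': [227.4, 178.1], 'score': 0.51} [457.1  341.58  38.3 ]
top 834 lid angle 44.13430060749321
top {'location': [178.0, 228.0], 'score': 0.74} [453.92 352.38  55.3 ]
17.475 [574.38 -56.05 331.78] [-8.57 -2.21  8.49] 30.00343769788742
angle from bar 45.03987403414113
```

View pics/s2.png

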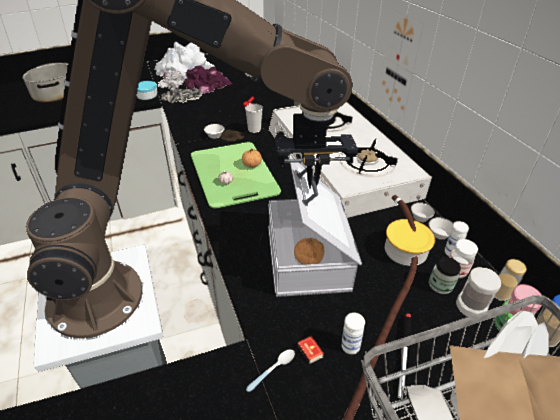

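The lid is held half open, with its measured angle at 44–45°. The bulb rests on the board at (226,178) and the bystanders haven't moved. Handing in.

```bash
python3 -c "
from cell import env
print(env.job_done())"
```

```text
the job is handed in; nothing more can be done
None
```

The job is handed in: the garlic bulb stands on the chopping board, gripped at about 30 N a finger, and the arm is still holding the bin's lid open at about 44–45°; the hand-in gave no verdict.

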